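# Scan the batch label and hold the packing magazine open at the pack mark

### The job

Book the batch before it is packed: take the hand scanner out of its holder, hold it still for about two seconds a hand's breadth above the bar-code label on the notebook with its window aimed at the middle of the label, and set it back in its holder. Then pull the spring-loaded follower of the waffle magazine back by its knob until its index tip stands over the pointer on the scale, without letting it snap back or shifting the pointer, and finish while still holding it there so that I can load the waffles. Leave the two waffles on the table where they are.

Things in the scene. Friction and masses are not known exactly. Their poses are not given: they have to be found in the camera images.
- scanner: Cordless hand scanner, 180 g, loose. Origin: middle of its window end. A grey head (50 along x, 62 along y, 86 high along z) with the dark rubber-rimmed window at its lower end looks along the scanner's own -z; a straight dark handle, 32 mm wide (y) and 36 mm high (z 32 to 68 mm), runs from the head to x = -125 mm. It starts window down in the holder.
- window (a point): Middle of the scanner's window, at the scanner's origin; the scanner looks along -z of the scanner.
- scanner_grip (a point): Grip point in the handle, 62 mm from the window's axis (scanner x = -62 mm, z = 50 mm), close to the centre of mass (about 20 mm nearer the head). The handle is free on both sides here between head and rear fork; close the fingers along the scanner's y.
- holder: Fixed black desk holder of the scanner, base 185 x 86 x 8 mm. Origin: on the table below the middle of the head's socket, x from handle to head. Socket: low rim, 60 x 72 mm inside, top 25 mm above the table, so 5 mm play round the head; the floor is 8 mm above the table. The handle's end lies in a fork at x = -112 mm (support 40 mm high, cheeks to 52 mm, 42 mm apart).
- holder_floor (a point): Middle of the socket's floor, 8 mm above the table: the scanner's origin is here, its axes along the holder's, when it is home.
- label (a point): Middle of the bar-code label (70 x 38 mm white paper with black bars) on the cover of the notebook, about 15 mm above the table. The notebook (210 x 152 x 14 mm, purple, with a marker lying on it) is fixed and lies flat.
- knob (a point): Middle height of the follower's black knob: upright cylinder of 26 mm diameter, 42 mm high, its top 19 mm above this point. Nothing stands above the follower's knob; the parts next to it are at least 27 mm below this point. The fingers may close along any direction; this point moves with the follower.
- magazine: Fixed steel waffle magazine, 290 (x) x 112 (y) x 119 mm high: two end plates joined by rods on which waffles stand on edge, pressed against the +x end plate by the follower. Origin: on the table below its middle. The follower slides along its x axis and is pulled towards -x; the scale bar is on its +y side, which is turned to the robot.
- follower (a joint): Travel of the follower plate in m, 0 = home against the waffles, growing as it is pulled towards the magazine's -x, stop at 0.13. A spring pulls it home with 8 N at 0 and 10.6 N at the stop.
- pointer (a joint): Place of the clamped pointer on the scale in m, on the same measure as the follower: the follower is at the mark when both joints read the same (between 0.06 and 0.105). It is stiff (15 N) and is not to be shifted.
- index (a point): Tip of the follower's index arm, a thin dark tongue that runs over the scale bar on the magazine's +y side and moves with the follower.
- mark (a point): Tip of the pointer, a dark clip with a brass thumb screw on the scale bar. 2 mm below the index when that stands over it; the two then have the same x in the magazine's frame.
- stray_waffle_a: Round waffle, 84 x 9 mm, loose on the table between magazine and notebook; to be left alone.
- stray_waffle_b: Another round waffle, 85 x 10 mm, loose on the table nearer the robot; to be left alone.

How it is judged:
By the outcome, as a careful person would: the job done as asked, in the order asked, and still so for the second after the job is handed in, while the arm keeps its last pose, push and grip.
It also fails if it takes over 64 s, if anything falls off the work surface, if the arm or the gripper's body presses on something with over 40 N, if the wrist force passes 120 N, or if a joint passes its speed limit or range.

### The arm

A 6-joint arm with a two-finger parallel gripper is mounted at the origin on a cart in front of the work surface, level with it; the furniture and walls round the work are solid. World frame = base frame: x ahead of the robot, y to its left, z up, the work surface at z = 0. Lengths are in m, angles in rad, forces in N, time in s.
With the tool pointing down it reaches from about 0.325 to 0.9 m from the base axis. Payload 6.1 kg.
Tool frame: the origin (TCP) lies midway between the tips of the shut fingers; the grasp point (between the pads) lies 19 mm behind it; z points along the fingers, y is the line along which they close (so a half turn about z gives the same grasp; the last joint's range is limited). The gripper opens to 85 mm and grips with 20 to 120 N. Pads are 22 mm wide; open, the fingers measure 114 mm over their backs; the gripper's body (76 mm by 85 mm) begins 54 mm behind the grasp point. The pads swing forward as they close: fully open they stand 13 mm farther back than shut.
Start: joints at [-1.395, 0.22, 1.526, -0, 1.395, -0.126], TCP at [0.186, -0.597, 0.231] pointing down, gripper open.
Joint ranges: [-2.98, 2.98], [-0.91, 2.08], [0.09, 2.57], [-1.24, 4.39], [0.2, 2.65], [-2.68, 2.68]. Speed limits (rad/s): [2.57, 2.57, 3.01, 3.14, 3.14, 3.14].

### API

Orientations are given as a unit quaternion [w, x, y, z].
In Python, from workcell import manip gives the robot as it stands. Calls block until the motion is done:
- manip.goto(position, orientation): joint-space move of the TCP to a pose.
- manip.line_to(position, rot=None, velocity=0.15): straight line of the TCP; rot=None keeps the orientation; velocity is the mean speed in m/s.
- manip.goto_joints(angles): joint-space move.
- manip.command_gripper(opening, newtons=None): finger opening in m; newtons is the grip in N (None keeps the last); returns when the fingers have stopped.
- manip.pause(seconds).
- manip.ik(position, orientation): joint angles nearest the present ones, or None.
- manip.capture(name): name is "side" or "top"; returns (picture, depth): 420x560x3 uint8, red, green, blue; 420x560 float32, m along the optical axis (not along the pixel's ray), 0 where there is no reading.
- manip.camera_model(name): a dict with "mtx" (3x3 intrinsics, pixels), "world_to_cam" (4x4, takes a point from world to camera coordinates). Camera axes: x right, y down, z forward; pixel columns grow to the right and rows downward; lengths in m; the calibration is good to about 2 mm. A picture is of the moment at which its call begins. camera_model takes no time and is no camera call.
A pose or a line that the arm cannot do raises manip.MotionError and nothing moves.
- manip.close_job(): hands the job in; it is judged then, once.
Readings, each from a call of its own:
- manip.read_clock(): time.
- manip.read_qpos(): joint angles.
- manip.read_qvel(): joint speeds.
- manip.read_joint_efforts(): joint torques, N m.
- manip.read_ee_pos(): TCP position.
- manip.read_tcp_rot(): TCP orientation.
- manip.read_contact_force(): force on the tool from outside, world axes, zero at the start.
- manip.read_torque(): the same for the moment, N m.
- manip.read_opening(): finger opening in m.
- manip.read_grip_force(): force on a finger pad.
Only numpy, scipy, OpenCV 4.12 (cv2) and the standard library are available. Lean on these libraries where they do the work, as an engineer would, in place of code of your own. Each camera call takes 0.05 s, during which the arm holds its last target. There are 200 camera calls.

## Working session

There is one attempt and no reset: what is moved stays moved. The work goes in short steps, each a Python script; the robot and the scene stay as the last script left them, time stands still between calls to the robot, and variables do not carry over. Pictures are saved under pics/ and viewed, at most 10 in all, crops included, and the job is handed in when it is done.

```bash
ls; mkdir -p pics
cat > h.py <<'E'
import numpy as np, cv2
from workcell import manip
def cloud(name):
    rgb,d=manip.capture(name); m=manip.camera_model(name); K=np.array(m["mtx"]); T=np.linalg.inv(np.array(m["world_to_cam"]))
    v,u=np.mgrid[:d.shape[0],:d.shape[1]]
    p=np.stack([(u-K[0,2])/K[0,0]*d,(v-K[1,2])/K[1,1]*d,d],-1)@T[:3,:3].T+T[:3,3]
    p[d==0]=np.nan
    return rgb,d,p
def ray(name,u,v,z):
    m=manip.camera_model(name); K=np.array(m["mtx"]); T=np.linalg.inv(np.array(m["world_to_cam"]))
    r=T[:3,:3]@np.linalg.solve(K,[u,v,1.]); c=T[:3,3]; return c+r*(z-c[2])/r[2]
E
python3 - <<'E'
from h import *
for n in("top","side"):
    rgb,d,p=cloud(n); np.savez(n+"0.npz",rgb=rgb,d=d,p=p)
    cv2.imwrite(f"pics/{n}0.png",cv2.resize(rgb[:,:,::-1],(784,588),interpolation=cv2.INTER_CUBIC))
    m=manip.camera_model(n); print(n,np.linalg.inv(np.array(m["world_to_cam"])).round(3),np.array(m["mtx"]).round(1))
E
```

```text
pics
top [[-0.028 -0.996  0.082  0.389]
 [-1.     0.027 -0.016 -0.042]
 [ 0.013 -0.083 -0.996  1.477]
 [ 0.     0.     0.     1.   ]] [[444.7   0.  284.5]
 [  0.  444.7 206.3]
 [  0.    0.    1. ]]
side [[-0.999 -0.038  0.023  0.486]
 [-0.041  0.596 -0.802  0.93 ]
 [ 0.016 -0.802 -0.597  0.848]
 [ 0.     0.     0.     1.   ]] [[426.3   0.  279.4]
 [  0.  426.3 206.7]
 [  0.    0.    1. ]]
```

View pics/top0.png

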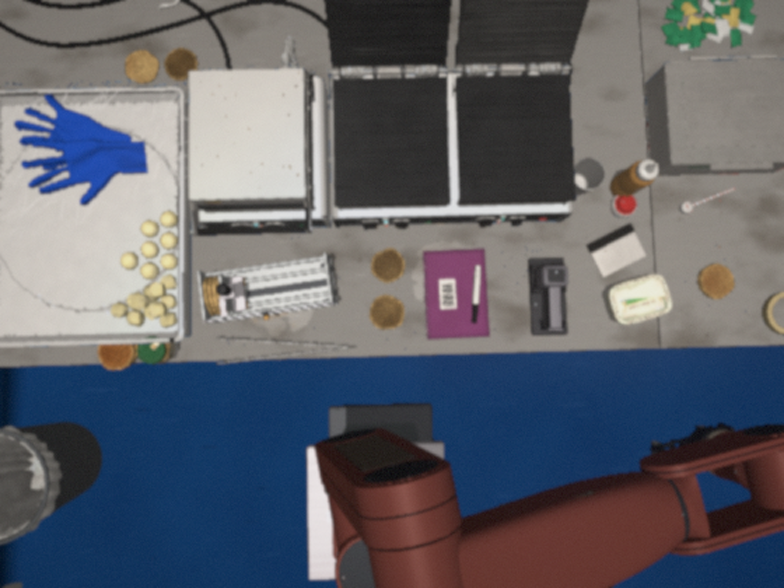

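View pics/side0.png

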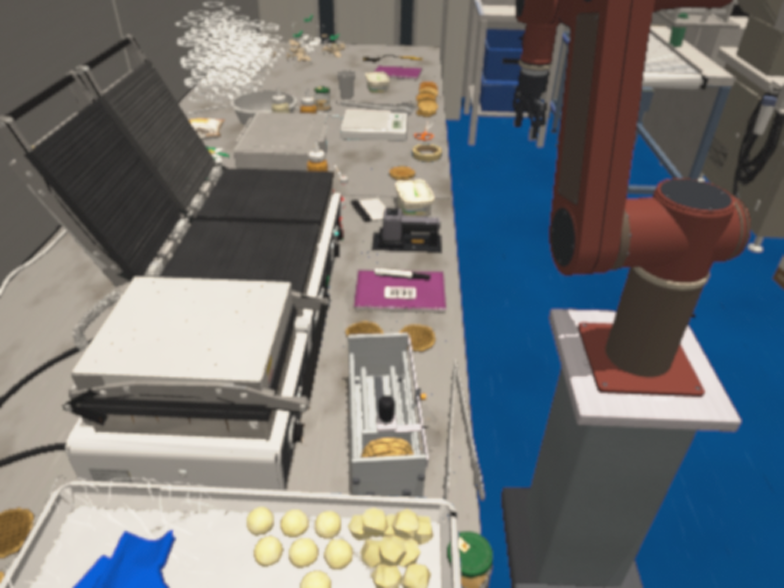

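Top view (scale 1.4): magazine around (270,288) with its waffles on the left (+x_mag ≈ world +y), black knob (225,287), label (447,294), holder and scanner (548,296) with the head up (away from the robot). The side view agrees: knob (387,407), pointer brass (422,397). Next I zoom and measure.

Run:
```python
from h import *
T=np.load("top0.npz");S=np.load("side0.npz")
def crop(a,u0,v0,w,h,W,H): return cv2.resize(a["rgb"][v0:v0+h,u0:u0+w,::-1],(W,H),interpolation=cv2.INTER_CUBIC)
c=np.vstack([np.hstack([crop(T,140,178,104,56,520,280),crop(T,370,180,56,64,245,280)]),
 np.hstack([crop(S,240,232,76,56,407,300),crop(S,255,140,70,59,358,300)])])
cv2.imwrite("pics/crops.png",c); print(c.shape)
P=T["p"];rgb=T["rgb"].astype(int)
hsv=cv2.cvtColor(T["rgb"],cv2.COLOR_RGB2HSV)
# label: white in notebook
def blob(m,n=3):
    k,l,st,ce=cv2.connectedComponentsWithStats(m.astype(np.uint8)); 
    for i in sorted(range(1,k),key=lambda i:-st[i,4])[:n]:
        q=P[l==i]; print(st[i],ce[i].round(1),np.nanmedian(q,0).round(4),np.nanmin(q,0).round(3),np.nanmax(q,0).round(3))
box=np.zeros(hsv.shape[:2],bool); box[178:242,303:350]=1
pur=(hsv[...,0]>130)&(hsv[...,0]<165)&(hsv[...,1]>70)&box; print("purple");blob(pur,1)
w=(hsv[...,1]<50)&(hsv[...,2]>110)&box; w[:,:310]=0; w[:,332:]=0; w[:190]=0;w[226:]=0
w=cv2.morphologyEx(w.astype(np.uint8),cv2.MORPH_CLOSE,np.ones((7,7)));print("label");blob(w,2)
ys,xs=np.nonzero(cv2.connectedComponents(w)[1]>0);r=cv2.minAreaRect(np.c_[xs,ys].astype(np.float32));print(r,ray("top",*r[0],.015))
np.set_printoptions(linewidth=250)
print("magazine z mm");print((1000*P[182:232:2,142:242:3,2]).round(0).astype(int) if not np.isnan(P[182:232:2,142:242:3,2]).any() else (1000*np.nan_to_num(P[182:232:2,142:242:3,2])).astype(int))
print("holder z");print((1000*np.nan_to_num(P[182:242:2,376:408,2])).astype(int))
```

```text
(580, 765, 3)
purple
[ 303  178   46   64 2126] [324.9 210. ] [ 0.491  -0.2027  0.0119] [ 0.393 -0.272  0.003] [ 0.6   -0.128  0.034]
label
[313 199  14  22 279] [319.3 209.5] [ 0.4973 -0.1787  0.015 ] [ 0.461 -0.201  0.005] [ 0.532 -0.158  0.025]
((319.5, 209.5), (21.0, 13.0), 90.0) [ 0.49641263 -0.17963825  0.015     ]
magazine z mm
[[  3   0   6   2  -1  -3   2   0  -1   0   1  -1  -3   0   2   2   0  -1   0   1   5  -1   2  -3  -2   0   5   0   3  -3 121  80  -3   0]
 [  0   0   4   0  -4  -2   0   3  -5  -5   0   0   4   0   4   3   3   0  -3   2  -4  -3   1   3   3   2   1  75  78  74 117  77   0  -4]
 [  0   0   0  -3   0  -1  -3  -4   1   5  -4   4   4   1   3   0  -3   5   0  -1   0   0  79  76  80  78  80  80  17  17 119  39   2  -1]
 [ -3  -3   0   1   3   8  -3   0   0  -4  -2   0   0  -2   2   4   0   3  76  79  76  76  75  15   5  12  15   8  15  19 121  49  -3   2]
 [ -4  -2  -4   0   0   0  -3  -1   0   2   1   3   1  75  77  76  79  82  76   7  12  16  12  12   6  13  16  15  11  15 116  62   0   1]
 [ -3  -4   0   3   0   0  -3   4  71  71  74  77  73  79  12  14  1
[... 5952 characters left out ...]
 73  77  76  77  36  49  54   5   4   3   7]
 [  3  -2   2   5   7   8   8   9   5  10  17  39  53  47  59  64  72  76  80  78  77  76  74  76  79  39  58  47   8   5   0   0]
 [  0  -2  -1   0   2   8   8   7   6   7  13  38  51  59  45  60  67  72  73  73  78  76  69  69  72  39  49  46   9   1   3   0]
 [  2   1  -1   3   8   4   8   9   9  13  13   4   6   4  15   7  52  55  62  71  65  66  70   5  11   7  -1   6   7   8   4   3]
 [ -1  -7   0   1   5  10   9  11  10   7   8  10   2  12   4   7   2   9   2   9  13   9   6   8   8   9   9   9   6   0   0  -1]
 [ -3   0   2  -1   0   2   0   0   6   0  -2   2   0   0  -1  -3   1   6   0  -2   4  -1   3   0   0   0   3  -2  -3  -1  -1  -4]]
```

View pics/crops.png

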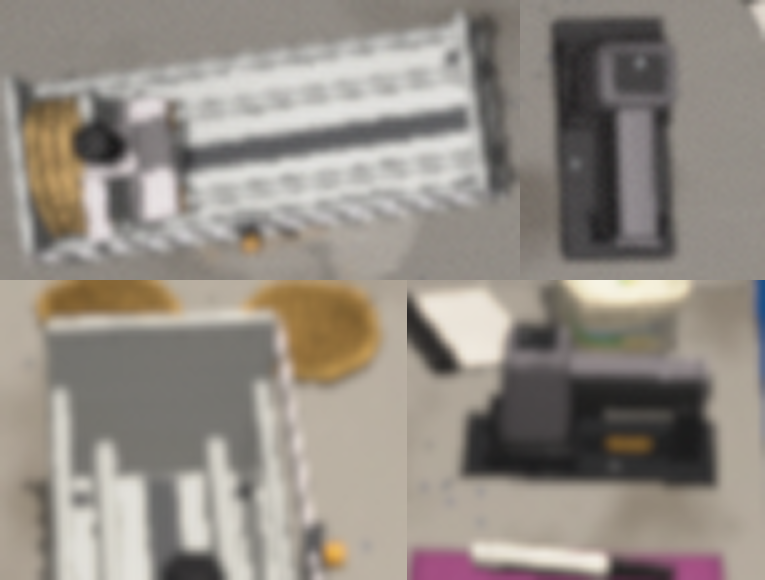

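The crops show the magazine tilted about 7° with the brass screw at about top px (190,226), and the scanner seated in its holder with the handle towards the robot. Heights match the sheet (head 94, handle 76, knob top 180 mm). Next: fit poses.

Run:
```python
from h import *
T=np.load("top0.npz");P=T["p"];rgb=T["rgb"];hsv=cv2.cvtColor(rgb,cv2.COLOR_RGB2HSV)
V,U=np.mgrid[:420,:560]
def rect(mask,name,z,cam="top"):
    k,l,st,ce=cv2.connectedComponentsWithStats(mask.astype(np.uint8),connectivity=8);i=1+np.argmax(st[1:,4])
    v,u=np.nonzero(l==i); q=np.array([ray(cam,a,b,z)[:2] for a,b in zip(u,v)],np.float32)
    r=cv2.minAreaRect(q*1000); print(name,len(u),np.round(r[0],1),np.round(r[1],1),round(r[2],2),"mean",(1000*q.mean(0)).round(1)); return q
box=(V>=180)&(V<244)&(U>=374)&(U<410)
rect(box&(P[...,2]>.084),"head",.094)
m=box&(P[...,2]>.066)&(P[...,2]<.086)&(V>207)&(U>389); q=rect(m,"handle",.076)
# handle centerline
for v in range(208,236,3):
    u=np.nonzero((P[v,376:408,2]>.070))[0]+376; print(v,u.min(),u.max(),(1000*ray("top",(u.min()+u.max())/2,v,.076)[:2]).round(1), end=" | ")
print()
rect(box&((hsv[...,2]<80)),"base",.008)
# magazine
bx=(V>=180)&(V<236)&(U>=138)&(U<244)
kn=bx&(P[...,2]>.16);rect(kn,"knobtop",.180); print(1000*np.nanmedian(P[kn&(P[...,2]>.172)],0))
rect(bx&(P[...,2]>.02)&(V<232),"mag",.1)
for nm,mm in(("L",bx&(P[...,2]>.105)&(U<146)),("R",bx&(P[...,2]>.1)&(U>226))):
    rect(mm,nm,.119)
# far edge of rods z~.077
far=[];
for u in range(150,226,4):
    v=np.nonzero(bx[:,u]&(P[:,u,2]>.06))[0]; far.append(ray("top",u,v.min(),.077)[:2])
far=np.array(far);f=np.polyfit(far[:,1],far[:,0],1);print("axis slope dx/dy",f, np.degrees(np.arctan(f[0])))
br=bx&(hsv[...,0]>8)&(hsv[...,0]<28)&(hsv[...,1]>120)&(U>180);rect(br,"brass",.11)
for nm,b in(("T",T),("S",np.load("side0.npz"))):
    pass
S=np.load("side0.npz")
def c(a,u0,v0,w,h,W,H): return cv2.resize(a["rgb"][v0:v0+h,u0:u0+w,::-1],(W,H),interpolation=cv2.INTER_CUBIC)
cv2.imwrite("pics/mag.png",np.hstack([c(T,138,190,60,45,400,300),c(S,262,270,48,48,300,300)]))
```

```text
head 269 [ 521.8 -413.6] [57.3 47.3] 88.47 mean [ 523.6 -413.9]
handle 271 [ 446.  -412.5] [89.2 31.8] 0.01 mean [ 446.5 -413. ]
208 392 399 [ 490.1 -415.2] | 211 392 399 [ 480.6 -414.7] | 214 393 399 [ 471.1 -415.8] | 217 393 400 [ 461.5 -416.9] | 220 392 400 [ 452.1 -414.9] | 223 392 400 [ 442.6 -414.4] | 226 392 400 [ 433.1 -414. ] | 229 392 400 [ 423.6 -413.5] | 232 392 400 [ 414.2 -413. ] | 235 391 401 [ 404.7 -412.6] | 
base 788 [ 484.4 -416.9] [ 83.1 176.9] 89.09 mean [ 483.8 -406. ]
knobtop 72 [504.4 305.3] [26.3 23.4] 88.45 mean [505.2 305.1]
[506.03455243 306.91020665 177.96804261]Traceback (most recent call last):
  File "<stdin>", line 19, in <module>
  File "<stdin>", line 6, in rect
  File "h.py", line 10, in ray
    m=manip.camera_model(name); K=np.array(m["mtx"]); T=np.linalg.inv(np.array(m["world_to_cam"]))
ValueError: time passes only in moves, steps and waits
```

```bash
cat > h.py <<'E'
import numpy as np, cv2, os, pickle
from workcell import manip
if os.path.exists("cam.pkl"): CAM=pickle.load(open("cam.pkl","rb"))
else:
    manip.pause(0.02)
    CAM={n:(np.array(m["mtx"]),np.array(m["world_to_cam"])) for n in("top","side") for m in[manip.camera_model(n)]}
    pickle.dump(CAM,open("cam.pkl","wb"))
def ray(name,u,v,z):
    K,W=CAM[name]; T=np.linalg.inv(W); u,v=np.broadcast_arrays(u,v)
    r=np.stack([u,v,np.ones(u.shape)],-1)@np.linalg.inv(K).T@T[:3,:3].T; c=T[:3,3]
    return c+r*((z-c[2])/r[...,2])[...,None]
def cloud(name):
    rgb,d=manip.capture(name); K,W=CAM[name]; T=np.linalg.inv(W)
    v,u=np.mgrid[:d.shape[0],:d.shape[1]]
    p=np.stack([(u-K[0,2])/K[0,0]*d,(v-K[1,2])/K[1,1]*d,d],-1)@T[:3,:3].T+T[:3,3]
    p[d==0]=np.nan
    return rgb,d,p
V,U=np.mgrid[:420,:560]
def rect(mask,name,z,cam="top"):
    k,l,st,ce=cv2.connectedComponentsWithStats(mask.astype(np.uint8),connectivity=8);i=1+np.argmax(st[1:,4])
    v,u=np.nonzero(l==i); q=ray(cam,u,v,z)[:,:2].astype(np.float32)
    r=cv2.minAreaRect(q*1000); print(name,len(u),np.round(r[0],1),np.round(r[1],1),round(r[2],2),"mean",(1000*q.mean(0)).round(1)); return q
def crop(a,u0,v0,w,h,W,H): return cv2.resize(a[v0:v0+h,u0:u0+w,::-1],(W,H),interpolation=cv2.INTER_CUBIC)
E
python3 - <<'E'
from h import *
T=np.load("top0.npz");P=T["p"];rgb=T["rgb"];hsv=cv2.cvtColor(rgb,cv2.COLOR_RGB2HSV)
b=(V>=180)&(V<244)&(U>=374)&(U<410)
# holder base edges by gray threshold: left edge visible (z=.008), right edge
g=cv2.cvtColor(rgb,cv2.COLOR_RGB2GRAY).astype(float)
L=[];R=[]
for v in range(190,234,2):
    row=g[v]; 
    def cross(us):
        for a,c in zip(us[:-1],us[1:]):
            if (row[a]-85)*(row[c]-85)<=0: return a+(c-a)*(row[a]-85)/(row[a]-row[c])
    l=cross(list(range(372,390)));r=cross(list(range(412,396,-1)))
    if l: L.append(ray("top",l,v,.006)[:2])
    if r: R.append(ray("top",r,v,.006)[:2])
for n,A in(("L",L),("R",R)):
    A=np.array(A); f=np.polyfit(A[:,0]-.48,A[:,1],1);res=A[:,1]-np.polyval(f,A[:,0]-.48);print(n,f,"deg",np.degrees(np.arctan(f[0])),res.std())
C=[]
for u in range(380,404,2):
    col=g[:,u]; t=[v for v in range(176,190) if (col[v]-85)*(col[v+1]-85)<=0][:1]; e=[v for v in range(250,230,-1) if (col[v]-85)*(col[v-1]-85)<=0][:1]
    if t and e:
        t=t[0]+(col[t[0]]-85)/(col[t[0]]-col[t[0]+1]); e=e[0]-(col[e[0]]-85)/(col[e[0]]-col[e[0]-1]); C.append((ray("top",u,t,.006)[0],ray("top",u,e,.006)[0]))
print("front/rear",np.median(C,0))
bx=(V>=180)&(V<236)&(U>=138)&(U<244)
for nm,mm in(("endL",bx&(P[...,2]>.105)&(U<146)),("endR",bx&(P[...,2]>.1)&(U>226))): rect(mm,nm,.119)
far=np.array([ray("top",u,np.nonzero(bx[:,u]&(P[:,u,2]>.06))[0].min(),.077)[:2] for u in range(150,226,4)])
f=np.polyfit(far[:,1],far[:,0],1);print("slope dx/dy",f,np.degrees(np.arctan(f[0])))
br=bx&(hsv[...,0]>8)&(hsv[...,0]<28)&(hsv[...,1]>120)&(U>180);rect(br,"brass",.11)
S=np.load("side0.npz")["rgb"]
cv2.imwrite("pics/mag.png",np.hstack([crop(rgb,138,190,60,45,400,300),crop(S,262,270,48,48,300,300)]))
E
```

```text
L [ 0.00209247 -0.37535007] deg 0.11988933249547505 0.0005180799436649358
R [-0.0089628 -0.4588868] deg -0.5135166436034074 0.0011191075434257446
front/rear [0.5751844  0.39510686]
endL 103 [499.5 365.1] [111.   11.7] 6.53 mean [506.7 367.2]
endR 104 [527.1  91.5] [ 30.  117.8] 83.0 mean [523.   92.7]
slope dx/dy [-0.11936567  0.59580646] -6.806941998123458
brass 3 [451.1 229.7] [3.1 3.1] 89.39 mean [450.6 229.2]
```

View pics/mag.png

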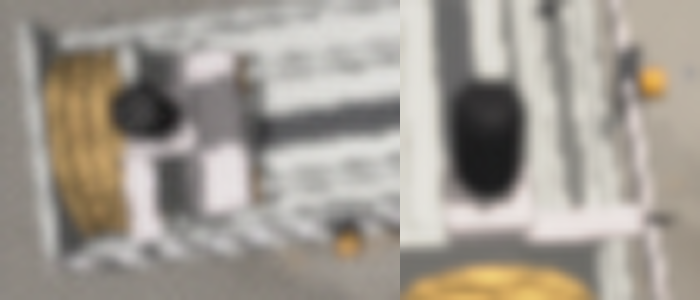

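In the side view the white follower arm ends in a dark index tip at about px (303.6,305), the pointer clip is at about (298.5,280), and the brass screw at (302.3,283). The magazine axis is tilted 6.8°. Scanner: yaw ≈ 0, origin ≈ (0.522,-0.416). I'll pick it now.

Run:
```python
from h import *
a=ray("side",303.6,304.9,.118);b=ray("side",298.5,279.9,.116);c=ray("side",302.3,282.8,.11);print("idx",a,"clip",b,"brass",c)
print(manip.read_clock(), manip.read_tcp_rot())
q0=np.array(manip.read_qpos());best=None
for q in([0,1,0,0],[0,0,1,0]):
    s=[manip.ik([.460,-.416,.20],q),manip.ik([.434,-.18,.136],q)]; print(q,[None if x is None else np.round(x,2) for x in s])
    if s[0] is not None:
        e=np.abs(np.array(s[0])-q0).max(); best=min(best,(e,q)) if best else (e,q)
q=best[1]; print(q)
manip.goto([.460,-.416,.16],q); print(manip.read_clock())
manip.line_to([.460,-.416,.039],velocity=.12); print(manip.read_ee_pos(),manip.read_contact_force())
manip.command_gripper(.0,50); print(manip.read_opening(),manip.read_grip_force(),manip.read_contact_force(),manip.read_clock())
manip.line_to([.460,-.416,.16],velocity=.1)
print(manip.read_ee_pos(),manip.read_contact_force(),manip.read_torque(),manip.read_opening(),manip.read_clock())
manip.goto([.434,-.1796,.136],q);print(manip.read_ee_pos(),manip.read_clock())
for n in("top","side"):
    rgb,d,p=cloud(n); np.savez(n+"1.npz",rgb=rgb,d=d,p=p)
A=np.load("side1.npz")["rgb"];B=np.load("top1.npz")["rgb"]
cv2.imwrite("pics/s1.png",np.hstack([crop(A,220,80,120,150,400,500),crop(B,270,140,96,120,400,500)]))
```

```text
idx [0.44645183 0.30744466 0.118     ] clip [0.45792071 0.23154986 0.116     ] brass [0.44875636 0.23455936 0.11      ]
0.1167 [-8.35887732e-04  9.88634482e-01  1.50336828e-01 -1.97006850e-05]
[0, 1, 0, 0] [array([-0.86,  0.23,  1.57, -0.  ,  1.34,  0.71]), array([-0.56, -0.06,  2.01, -0.  ,  1.19,  1.01])]
[0, 0, 1, 0] [array([-0.86,  0.23,  1.57, -0.  ,  1.34, -2.43]), array([-0.56, -0.06,  2.01, -0.  ,  1.19, -2.13])]
[0, 1, 0, 0]
1.3833
[ 0.46058534 -0.41668183  0.04006884] [ 0.69339879 -0.20837214  0.22325416]
0.031421112060193566 50.65945744514465 [0.18813385 0.59629887 2.92042198] 3.0833
[ 0.45957831 -0.41553231  0.15891947] [-0.09468338 -0.62500646 -1.75599319] [ 0.042962    0.04766642 -0.00996209] 0.03134119119066715 4.4417
[ 0.43478193 -0.18070526  0.1366568 ] 5.3917
```

View pics/s1.png

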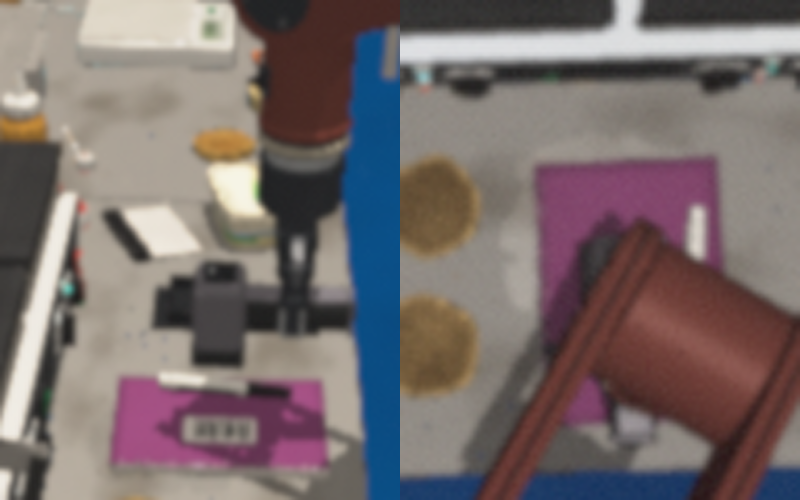

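The scanner is held level over the notebook: head at about px (286,176) in the side view, with the label below it at (285,209). I'll measure the head's x and bottom and the label from the side view, then correct and dwell.

Run:
```python
from h import *
D=np.load("side1.npz");P=D["p"];rgb=D["rgb"]
hsv=cv2.cvtColor(rgb,cv2.COLOR_RGB2HSV)
m=(U>270)&(U<300)&(V>150)&(V<195)&(P[...,1]>-.17)&(P[...,1]<-.13)&(P[...,2]>.085)&(P[...,2]<.2)&(hsv[...,2]>55)
# rows wise x extents of head's +y face
for v in range(164,192,3):
    u=np.nonzero(m[v])[0]
    if len(u): q=P[v,u]; print(v,len(u),"u",u.min(),u.max(),"x",q[:,0].min().round(4),q[:,0].max().round(4),"y",np.median(q[:,1]).round(4),"z",np.median(q[:,2]).round(4))
w=(hsv[...,1]<60)&(hsv[...,2]>70)&(U>268)&(U<300)&(V>202)&(V<218);w=cv2.morphologyEx(w.astype(np.uint8),cv2.MORPH_CLOSE,np.ones((5,5)))
rect(w,"label side",.015,"side")
```

```text
164 8 u 279 291 x 0.4855 0.5214 y -0.1643 z 0.1914
167 16 u 278 293 x 0.4792 0.524 y -0.1549 z 0.1869
170 17 u 278 296 x 0.4697 0.5237 y -0.1528 z 0.1772
173 15 u 278 292 x 0.4815 0.5236 y -0.1524 z 0.1677
176 15 u 278 292 x 0.4811 0.5232 y -0.1528 z 0.1561
179 16 u 278 293 x 0.4777 0.5232 y -0.1518 z 0.1462
182 15 u 278 292 x 0.4804 0.523 y -0.1526 z 0.1351
185 4 u 277 293 x 0.477 0.5258 y -0.1522 z 0.1235
188 3 u 277 292 x 0.4797 0.5258 y -0.1505 z 0.1136
label side 181 [ 499.  -176.3] [72.4 43.2] 3.62 mean [ 498.  -178.1]
```

Run:
```python
from h import *
q=[0,1,0,0]
manip.line_to([.431,-.1765,.136],velocity=.05); manip.pause(.5); print(manip.read_ee_pos(),manip.read_clock())
manip.pause(2.4); print(manip.read_ee_pos(),manip.read_opening(),manip.read_clock())
manip.goto([.460,-.416,.16],q); manip.pause(.3); print(manip.read_ee_pos(),manip.read_contact_force())
manip.line_to([.460,-.416,.06],velocity=.1); manip.pause(.2); print(manip.read_ee_pos(),manip.read_contact_force())
manip.line_to([.460,-.416,.0395],velocity=.04); manip.pause(.2); print(manip.read_ee_pos(),manip.read_contact_force(),manip.read_torque(),manip.read_clock())
A,d,p=cloud("side"); np.savez("side2.npz",rgb=A,d=d,p=p)
S0=np.load("side0.npz")["rgb"]
cv2.imwrite("pics/s2.png",np.hstack([crop(S0,255,130,80,80,400,400),crop(A,255,130,80,80,400,400)]))
```

```text
[ 0.43102059 -0.17648703  0.13602441] 6.2417
[ 0.43102483 -0.17654384  0.13603356] 0.03174707413269897 8.6417
[ 0.46043689 -0.41491547  0.16023177] [ 0.70416489  0.02567834 -1.91022772]
[ 0.46038997 -0.4164297   0.06086877] [ 0.20293934  0.44728869 -1.95688789]
[ 0.45978836 -0.41580216  0.03949809] [-3.30178051  3.29728314  4.10360467] [0.35620122 0.40152481 0.00466635] 12.1083
```

View pics/s2.png

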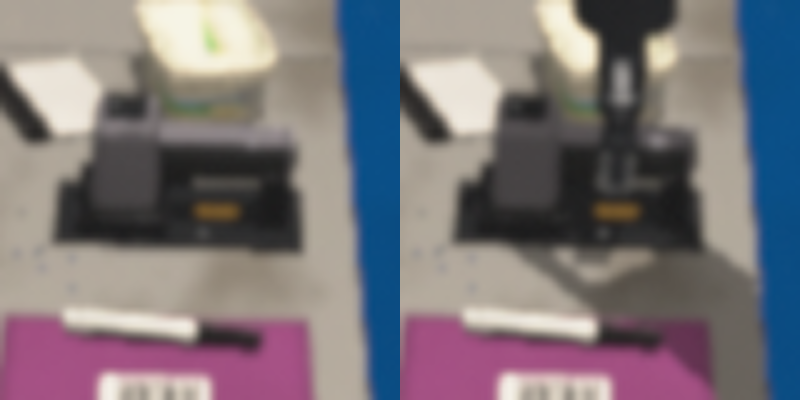

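The scanner sits exactly as at the start. I'll release it and take hold of the knob.

Run:
```python
from h import *
from scipy.spatial.transform import Rotation as Ro
manip.command_gripper(.085,50); manip.line_to([.460,-.416,.20],velocity=.2)
print("side knob top",ray("side",276.1,285.2,.18))
e=np.array([-.1186,.9929,0]); e/=np.linalg.norm(e); kn=np.array([.505,.306,0])
best=None
for s in(1,-1):
    y=s*e; z=np.array([0,0,-1.]); R=np.stack([np.cross(y,z),y,z],1); x=Ro.from_matrix(R).as_quat(); q=[x[3],x[0],x[1],x[2]]
    j=manip.ik(kn+[0,0,.22],q); print(s,None if j is None else np.round(j,2))
    if j is not None and (best is None or abs(j[5])<best[0]): best=(abs(j[5]),q)
q=best[1]; np.save("q.npy",q)
manip.goto(kn+[0,0,.24],q); print(manip.read_ee_pos(),manip.read_clock())
rgb,d,p=cloud("side"); np.savez("side3.npz",rgb=rgb,d=d,p=p)
manip.line_to(kn+[0,0,.147],velocity=.1); print(manip.read_ee_pos(),manip.read_contact_force())
manip.command_gripper(0,60); manip.pause(.2)
print(manip.read_opening(),manip.read_grip_force(),manip.read_contact_force(),manip.read_ee_pos(),manip.read_clock())
manip.line_to(kn+[0,0,.147]-e*.055,velocity=.04); manip.pause(.3)
print(manip.read_opening(),manip.read_contact_force(),manip.read_ee_pos(),manip.read_clock())
for n in("top","side"):
    rgb,d,p=cloud(n); np.savez(n+"4.npz",rgb=rgb,d=d,p=p)
A=np.load("side4.npz")["rgb"];B=np.load("top4.npz")["rgb"]
cv2.imwrite("pics/s4.png",np.hstack([crop(A,262,250,48,60,400,500),crop(B,140,190,64,80,400,500)]))
```

```text
side knob top [0.50736878 0.31049991 0.18      ]
1 [ 0.41  0.15  1.63 -0.    1.36 -1.28]
-1 [ 0.41  0.15  1.63 -0.    1.36  1.86]
[0.50538041 0.30534857 0.23988294] 16.2417
[0.50558101 0.30624615 0.14789379] [0.90435078 0.10414703 0.52920264]
0.024357033251717557 59.17356312274933 [-1.3084348   6.98923657  1.17712541] [0.50490795 0.30804112 0.1476962 ] 18.1583
0.024366305921928684 [-0.87855449  8.29890607  1.59982625] [0.51143843 0.25381093 0.14772819] 19.9833
```

View pics/s4.png

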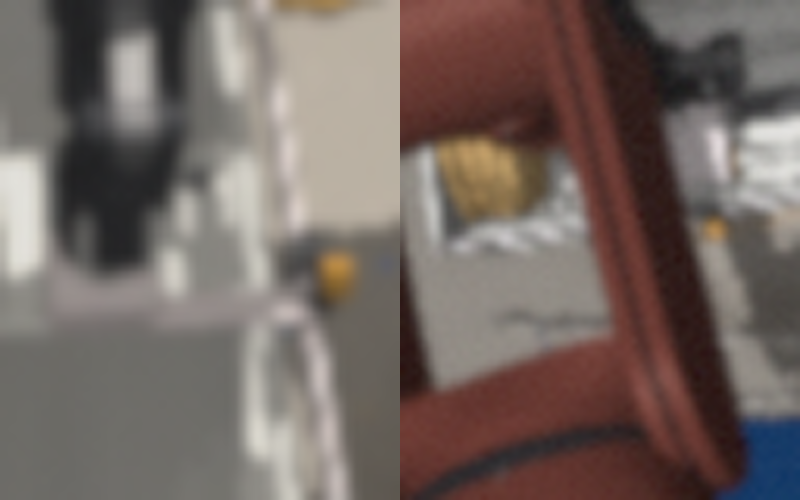

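Follower pulled about 54 mm with 8 N spring load. In the side view the white arm is at row ≈287, the clip at rows 279–284 and the brass at (302.5,283). I'll zoom on pointer and index with contrast.

Run:
```python
from h import *
av=lambda n,k:np.mean([manip.capture(n)[0].astype(float) for _ in range(k)],0)
s4=av("side",8); t4=av("top",4); np.savez("av4.npz",s=s4,t=t4)
s0=np.load("side0.npz")["rgb"].astype(float);t0=np.load("top0.npz")["rgb"].astype(float)
def c(a,u0,v0,w,h,W,H):
    x=a[v0:v0+h,u0:u0+w,::-1]; x=np.clip((x-x.min())/(np.percentile(x,98)-x.min()),0,1)**.7*255
    o=cv2.resize(x.astype(np.uint8),(W,H),interpolation=cv2.INTER_NEAREST)
    for i in range(0,h,5): cv2.putText(o,str(v0+i),(0,int((i+.8)*H/h)),0,.35,(0,0,255),1)
    for i in range(2,w,5): cv2.putText(o,str(u0+i),(int(i*W/w),H-3),0,.35,(255,0,0),1)
    return o
cv2.imwrite("pics/z4.png",np.vstack([np.hstack([c(s0,286,270,24,18,400,300),c(s0,286,294,24,18,400,300)]),np.hstack([c(s4,286,274,24,18,400,300),c(t0,178,216,24,18,400,300)])]))
```

```text
(no output)
```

View pics/z4.png

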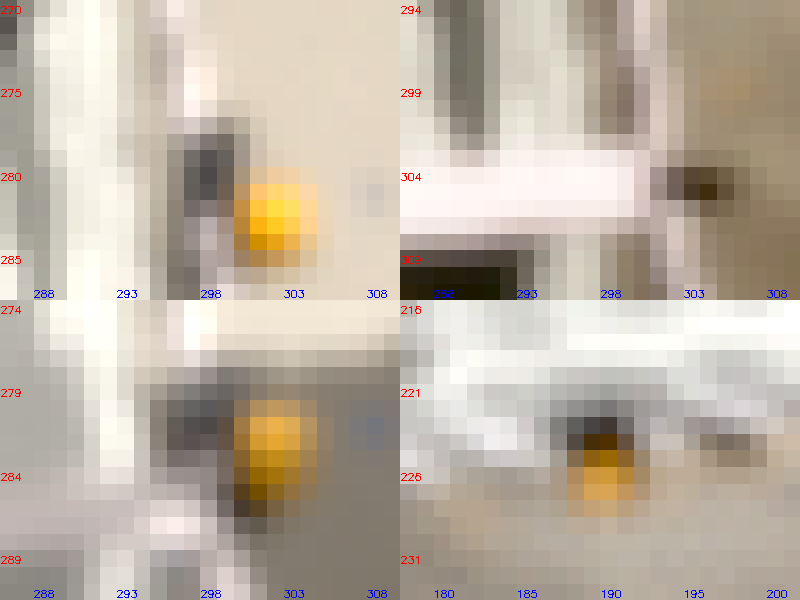

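Side view: index tip was at (303.5,304.5) at home and is now at about (300.8,286); the clip's dark top spans rows 277.5–281.5 at col 298, and the brass is centred at (301.9,282.3). Top view: clip (189.7,222.5), brass (189.8,225.5). I'll get heights by depth averaging and the remaining travel.

Run:
```python
from h import *
e=np.array([-.1186,.9929,0]);n=np.array([-.9929,-.1186,0])
S=[np.load(f"side{i}.npz") for i in(0,1,2,3)]
P=np.nanmean([s["p"] for s in S],0); P4=np.load("side4.npz")["p"]
def show(nm,q): q=q.reshape(-1,3); m=np.nanmedian(q,0); print(nm,m.round(4),"sd",np.nanstd(q,0).round(4),"magx",(m@e).round(4),"magy",(m@n).round(4))
show("arm0",P[303:306,287:299]);show("tip0",P[304:306,302:305]);show("arm4",P4[286:289,288:297]);show("tip4",P4[285:287,300:302])
show("cliptop",P[278:281,297:300]);show("brass",P[281:284,301:304]);show("bar",P[290:300,299:301]);
T=np.load("top0.npz")["p"]
show("clipT",T[221:224,188:192]);show("brassT",T[225:227,188:192])
def R(c,u,v,z): p=ray(c,u,v,z);return p.round(4),(p@e).round(4),(p@n).round(4)
for z in(.110,.115,.120): print(z,"clip side",R("side",298,279.4,z),"top",R("top",189.7,222.5,z),"brass side",R("side",301.9,282.3,z),"top",R("top",189.8,225.5,z),"idx side",R("side",303.5,304.5,z),"idx4",R("side",300.8,286,z))
K,W=CAM["top"];c=W[:3,:3]@ray("side",303.5,304.5,.118)+W[:3,3];print("idx in top px",(K@c/c[2])[:2])
```

```text
arm0 [0.471  0.3158 0.1289] sd [0.0074 0.0232 0.0263] magx 0.2577 magy -0.5051
tip0 [0.4483 0.3153 0.1293] sd [0.0018 0.0011 0.001 ] magx 0.2599 magy -0.4825
arm4 [0.4729 0.2663 0.1286] sd [0.0058 0.0025 0.0014] magx 0.2083 magy -0.5012
tip4 [0.4533 0.2599 0.1279] sd [0.001  0.0112 0.0111] magx 0.2043 magy -0.4809
cliptop [0.4593 0.2319 0.119 ] sd [0.0019 0.0022 0.0023] magx 0.1757 magy -0.4835
brass [0.4494 0.2319 0.1096] sd [0.0019 0.002  0.001 ] magx 0.177 magy -0.4737
bar [0.455  0.2706 0.1133] sd [0.0016 0.026  0.0247] magx 0.2147 magy -0.4839
clipT [0.4626 0.2321 0.0952] sd [0.0034 0.0057 0.0192] magx 0.1756 magy -0.4869
brassT [0.4512 0.2294 0.1082] sd [0.0014 0.0031 0.0038] magx 0.1743 magy -0.4752
0.11 clip side (array([0.4589, 0.2243, 0.11  ]), np.float64(0.1683), np.float64(-0.4822)) top (array([0.4603, 0.229 , 0.11  ]), np.float64(0.1728), np.float64(-0.4842)) brass side (array([0.4497, 0.233 , 0.11  ]), np.float64(0.178), np.float64(-0.4741)) top (array([0.4511, 0.2288, 0.11  ]), np.float64(0.1737), np.float64(-0.4751)) idx side (array([0.4462, 0.2995, 0.11  ]), np.float
[... 494 characters left out ...]
oat64(0.2487), np.float64(-0.4794)) idx4 (array([0.4525, 0.2494, 0.115 ]), np.float64(0.194), np.float64(-0.4789))
0.12 clip side (array([0.4592, 0.2339, 0.12  ]), np.float64(0.1777), np.float64(-0.4837)) top (array([0.4598, 0.227 , 0.12  ]), np.float64(0.1709), np.float64(-0.4835)) brass side (array([0.4502, 0.2425, 0.12  ]), np.float64(0.1874), np.float64(-0.4757)) top (array([0.4507, 0.2268, 0.12  ]), np.float64(0.1717), np.float64(-0.4744)) idx side (array([0.4468, 0.308 , 0.12  ]), np.float64(0.2529), np.float64(-0.4801)) idx4 (array([0.4527, 0.2541, 0.12  ]), np.float64(0.1986), np.float64(-0.4796))
idx in top px [163.73483338 227.57187279]<stdin>:4: RuntimeWarning: Mean of empty slice
```

Index height ≈ 0.129, clip top ≈ 0.119 and brass 0.110 all agree with the mark being at about 0.083 of travel. I'll advance to about 0.077 and compare directly.

```bash
cat >> h.py <<'E'
e=np.array([-.1186,.9929,0]);n=np.array([-.9929,-.1186,0])
def tcp(k=12):
    r=[]
    for _ in range(k): r.append(manip.read_ee_pos()); manip.pause(.02)
    return np.mean(r,0)
def zoom(a,u0,v0,w,h,W,H):
    x=a[v0:v0+h,u0:u0+w,::-1].astype(float); x=np.clip((x-x.min())/(np.percentile(x,98)-x.min()),0,1)**.7*255
    o=cv2.resize(x.astype(np.uint8),(W,H),interpolation=cv2.INTER_NEAREST)
    for i in range(0,h,5): cv2.putText(o,str(v0+i),(0,int((i+.8)*H/h)),0,.35,(0,0,255),1)
    for i in range(2,w,5): cv2.putText(o,str(u0+i),(int(i*W/w),H-3),0,.35,(255,0,0),1)
    return o
E
python3 - <<'E'
from h import *
kn=np.array([.505,.306,.147]); home=np.array([.50491,.30804,.1477])
t=tcp(); print("travel now",(home-t)@e, t)
manip.line_to(kn-e*.0775,velocity=.03); manip.pause(.4)
t=tcp(); print("travel",(home-t)@e,t,manip.read_contact_force(),manip.read_clock())
c=[manip.capture("side") for _ in range(10)]; s=np.mean([x[0].astype(float) for x in c],0); d=np.mean([x[1] for x in c],0); np.savez("av5.npz",s=s,d=d)
tp=np.mean([manip.capture("top")[0].astype(float) for _ in range(4)],0)
t0=np.load("top0.npz")["rgb"]
cv2.imwrite("pics/z5.png",np.vstack([np.hstack([zoom(s,288,270,20,15,400,300),zoom(t0,152,216,24,18,400,300)]),np.hstack([zoom(tp,178,216,24,18,400,300),zoom(np.load("av4.npz")["s"],288,274,20,15,400,300)])]))
E
```

```text
travel now 0.054621715996311625 [0.51143674 0.2538073  0.14771527]
travel 0.07702509033147445 [0.51411426 0.23156355 0.14771111] [-1.78798454  8.20188974  1.95892918] 22.3833
```

View pics/z5.png

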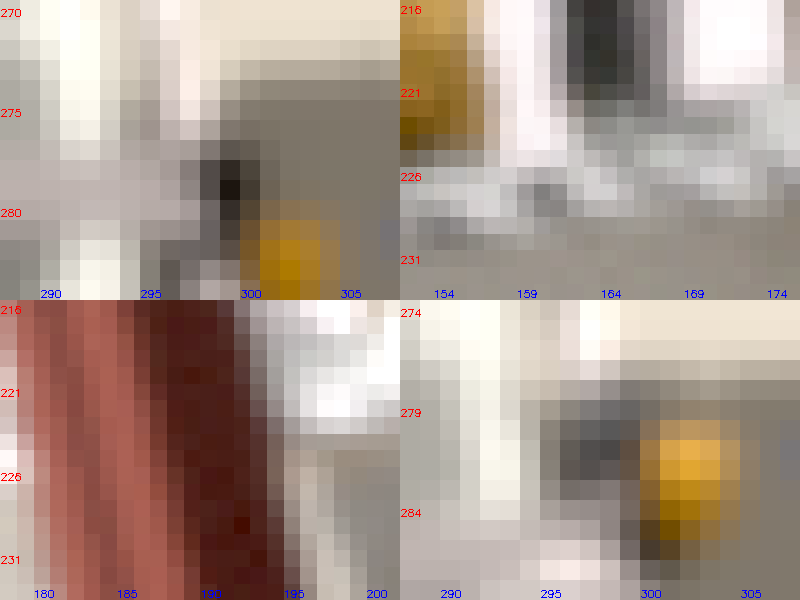

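Side view now: index tip at about (299,278.4) with travel 0.077. In top0 the index tip is at about (160.2,227), which gives a second independent estimate with little height sensitivity.

Run:
```python
from h import *
g=lambda a:a.astype(float)
t0=g(np.load("top0.npz")["rgb"]);s0=np.mean([g(np.load(f"side{i}.npz")["rgb"]) for i in(0,1,2,3)],0);s5=np.load("av5.npz")["s"]
def cen(w,u0,v0):
    v,u=np.mgrid[:w.shape[0],:w.shape[1]]; return (w*u).sum()/w.sum()+u0,(w*v).sum()/w.sum()+v0
def dark(a,u0,u1,v0,v1,thr):
    w=np.clip(thr-a[v0:v1,u0:u1].mean(-1),0,None); return cen(w,u0,v0)
def brass(a,u0,u1,v0,v1): x=a[v0:v1,u0:u1]; w=np.clip(x[...,0]-x[...,2]-50,0,None); return cen(w,u0,v0)
def R(nm,c,uv,z): p=ray(c,*uv,z); print(nm,np.round(uv,2),z,"magx %.4f magy %.4f"%(p@e,p@n))
bt=brass(t0,184,196,220,230);bs=brass(s0,298,307,277,289)
R("brass top","top",bt,.110);R("brass side","side",bs,.110)
print(t0[219:226,184:196].mean(-1).round(0)); print(t0[222:231,155:166].mean(-1).round(0))
print("side clip");print(s0[274:288,293:302].mean(-1).round(0));print("side idx0");print(s0[300:309,297:308].mean(-1).round(0));print("side5");print(s5[272:284,291:304].mean(-1).round(0))
for z in(.117,.127): R("clip top","top",dark(t0,186,194,220,224,100),z)
R("idx top","top",dark(t0,158,163,225,229,115),.129)
R("idx0 side","side",dark(s0,300,308,302,308,100),.129);R("idx5 side","side",dark(s5,297,303,274,283,85),.129)
```

```text
brass top [189.81 226.27] 0.11 magx 0.1739 magy -0.4727
brass side [302.04 282.6 ] 0.11 magx 0.1790 magy -0.4739
[[198. 196. 194. 192. 192. 194. 192. 195. 195. 197. 193. 183.]
 [193. 192. 184. 171. 166. 164. 162. 162. 166. 168. 180. 181.]
 [167. 171. 166. 155. 151. 145. 141. 146. 148. 152. 171. 182.]
 [170. 166. 158. 141. 131. 124. 116. 125. 137. 143. 151. 155.]
 [188. 171. 149. 121. 103.  91.  86. 110. 140. 155. 151. 136.]
 [193. 178. 156. 124.  93.  81.  82.  96. 132. 162. 162. 141.]
 [168. 168. 162. 138. 109. 101. 104. 104. 124. 150. 155. 148.]]
[[105. 122. 157. 198. 221. 212. 177. 133. 108. 110. 120.]
 [106. 120. 158. 203. 219. 219. 199. 158. 128. 130. 139.]
 [110. 123. 159. 201. 217. 220. 207. 174. 144. 140. 141.]
 [131. 139. 168. 198. 204. 200. 195. 181. 166. 155. 145.]
 [166. 170. 180. 184. 170. 158. 164. 178. 185. 171. 156.]
 [180. 186. 187. 170. 143. 122. 134. 166. 185. 185. 167.]
 [165. 184. 188. 174. 149. 128. 127. 146. 161. 164. 158.]
 [131. 153. 164. 162. 157. 143. 135. 134. 136. 138. 140.]
 [121. 127. 136. 141. 146. 141. 138. 133. 131. 135. 136.]]
side clip
[[168. 159. 
[... 1640 characters left out ...]
106.  77.  62.  73.  90.  97.  99.]
 [143. 144. 143. 141. 138. 130. 111.  78.  55.  69.  88.  96.  98.]
 [142. 146. 146. 140. 137. 136. 126.  92.  64.  73.  90.  96.  98.]
 [146. 158. 156. 138. 122. 118. 112.  89.  70.  79.  93.  99. 100.]
 [157. 178. 174. 142. 108.  93.  91.  89.  79.  81.  94. 100. 101.]
 [166. 189. 186. 148. 105.  83.  96. 112. 100.  87.  91.  96.  98.]]
clip top [189.61 223.  ] 0.117 magx 0.1719 magy -0.4822
clip top [189.61 223.  ] 0.127 magx 0.1700 magy -0.4815
idx top [nan nan] 0.129 magx nan magy nan
idx0 side [nan nan] 0.129 magx nan magy nan
idx5 side [299.21 279.35] 0.129 magx 0.1863 magy -0.4823<stdin>:5: RuntimeWarning: invalid value encountered in scalar divide
```

Estimates of the mark's travel cluster at 0.080–0.084, mean about 0.082. I'll move there, then do one final visual and numeric check.

Run:
```python
from h import *
kn=np.array([.505,.306,.147]); home=np.array([.50491,.30804,.1477])
def R(nm,c,uv,z): p=ray(c,*uv,z); print(nm,np.round(uv,2),z,"magx %.4f magy %.4f"%(p@e,p@n))
R("idx top","top",(160.2,227.5),.127);R("clip top","top",(189.4,223.5),.119);R("idx side","side",(304,304.5),.127)
d=np.load("av5.npz")["d"];K,W=CAM["side"];T=np.linalg.inv(W)
def P(d,v,u): return T[:3,:3]@(np.linalg.inv(K)@[u,v,1.]*d[v,u])+T[:3,3]
q=np.array([P(d,v,u) for v in(278,279) for u in(298,299)]);print("idx5 depth",q.mean(0),q.mean(0)@e)
q=np.array([P(d,v,u) for v in(281,282,283) for u in(301,302,303)]);print("brass5",q.mean(0),q.mean(0)@e)
manip.line_to(kn-e*.0828,velocity=.02); manip.pause(.4)
t=tcp(); print("travel",(home-t)@e,t,manip.read_contact_force(),manip.read_opening(),manip.read_clock())
s=np.mean([manip.capture("side")[0].astype(float) for _ in range(10)],0); np.savez("av6.npz",s=s)
print(s[270:286,293:306].mean(-1).round(0))
s0=np.mean([np.load(f"side{i}.npz")["rgb"].astype(float) for i in(0,1,2,3)],0)
cv2.imwrite("pics/z6.png",np.hstack([zoom(s0,288,268,20,20,400,400),zoom(s,288,268,20,20,400,400)]))
```

```text
idx top [160.2 227.5] 0.127 magx 0.2594 magy -0.4809
clip top [189.4 223.5] 0.119 magx 0.1724 magy -0.4807
idx side [304.  304.5] 0.127 magx 0.2588 magy -0.4801
idx5 depth [0.45842496 0.23916101 0.12857444] 0.18309376492744503
brass5 [0.44942001 0.23141134 0.10931508] 0.17646710133390475
travel 0.08230101078513985 [0.51474761 0.22632556 0.14771222] [-0.49499848 10.28924818  1.73126049] 0.024184197787113514 24.1
[[175. 162. 172. 194. 184. 174. 174. 174. 173. 173. 173. 173. 171.]
 [176. 161. 163. 182. 182. 175. 170. 165. 163. 162. 162. 160. 156.]
 [173. 156. 150. 166. 178. 169. 156. 142. 136. 135. 134. 133. 129.]
 [164. 144. 136. 156. 173. 156. 131. 117. 110. 109. 109. 109. 107.]
 [152. 129. 126. 150. 170. 144. 112. 102. 100. 100. 100. 100. 100.]
 [144. 126. 124. 140. 150. 127. 100.  96.  98.  99.  99.  99.  99.]
 [141. 133. 129. 126. 121. 101.  84.  87.  95.  98.  99.  99.  99.]
 [141. 138. 132. 118.  96.  74.  66.  77.  92.  98.  99.  99.  99.]
 [140. 135. 129. 113.  86.  62.  60.  75.  91.  98.  99.  99.  99.]
 [147. 131. 117. 103.  81.  64.  64.  78.  92.  97.  98.  99.  99.]
 [169. 136. 106.  89.  74.  64.  68.  82.  93.  96.  98.  99.  99.]
 [185. 144. 103.  81.  73.  74.  75.  86.  97. 101. 102. 101. 100.]
 [189. 148. 104.  83.  94. 109.  97.  90. 101. 110. 111. 106. 101.]
 [186. 148. 106.  90. 121. 147. 125.  99. 106. 120. 121. 113. 103.]
 [174. 143. 109.  94. 125. 155. 137. 106. 105. 116. 118. 110. 103.]
 [153. 135. 113.  96. 114. 144. 140. 111.  99. 103. 105. 103. 100.]]
```

View pics/z6.png

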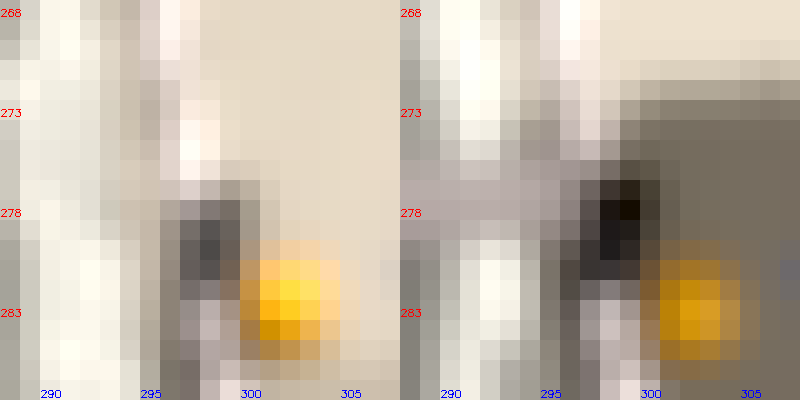

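Run:
```python
from h import *
kn=np.array([.505,.306,.147]); home=np.array([.50491,.30804,.1477])
manip.line_to(kn-e*.0854,velocity=.02); manip.pause(.5)
t=tcp(); print("travel",(home-t)@e,t,manip.read_contact_force(),manip.read_opening(),manip.read_grip_force())
s=np.mean([manip.capture("side")[0].astype(float) for _ in range(8)],0)
x=s[277:289,298:307]; w=np.clip(x[...,0]-x[...,2]-40,0,None); v,u=np.mgrid[277:289,298:307]; print("brass now",(w*u).sum()/w.sum(),(w*v).sum()/w.sum())
manip.pause(.3); print(manip.read_clock()); manip.close_job()
```

```text
travel 0.08488379777907991 [0.51505361 0.22376085 0.14771107] [-1.49328722  9.60180906  1.39602858] 0.02432808480804027 59.1887104511261
brass now 302.22481700941097 282.8699895433949
26.2833
the job is handed in; nothing more can be done
```

I've handed the job in at about 26 s: the scanner was held over the label for about 2.4 s and put back in its holder, and the gripper is still holding the follower at 84.9 mm of travel. My estimates of the pointer's place ran from about 82 to 87 mm, so the index may be 2–3 mm off; the pointer did not visibly shift, and I did not touch the waffles.

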